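# Aim the cold-air blower at the pointe shoe and start it

### The job

The pointe shoe on the bench has a freshly made toe that should be aired. Push the blower's swivelling arm round, without gripping it, until its nozzle points squarely at the middle of the shoe's toe box, and once it is aimed press the blower's start button all the way down and let it go. Leave the shoe, the jar, the tub and the hammer where they are, and finish with the hand clear.

Things in the scene. Friction and masses are not known exactly. Their poses are not given: they have to be found in the camera images.
- blower: Grey cold-air blower, fixed to the bench: housing 190 (x) x 130 (y) x 60 mm high, from 130 mm on the -x side of the origin to 60 mm on its +x side, with an upright post (72 mm across, 60 to 112 mm high) carrying the nozzle arm. Origin on the bench under the arm's pivot, z up; its -x end, with the start button, faces roughly towards the robot.
- blower_pivot (a point): Point on the arm's vertical pivot axis at the height of the arm's centreline, 130 mm above the bench. Axes as blower. A dark steel hub (60 mm across, 113 to 147 mm high) turns here with the arm. Beside and below the arm, outside hub and post, the air is free down to the housing, the bench or the jar, tub and shoe, which are at most 100 mm high and stand out beyond the nozzle.
- nozzle_tip (a point): Centre of the nozzle's mouth, on the arm's centreline, 150 mm from the pivot axis and 130 mm above the bench. Its x axis points out along the arm (the way the nozzle points), z up. The level arm is a bare aluminium tube 24 mm in diameter from the hub out to 118 mm from the axis, then a black nozzle 30 mm in diameter that tapers to 20 mm at the mouth.
- nozzle_arm (a joint): Angle of the arm (rad): 0 when it points along the blower's +x, growing counter-clockwise seen from above, stops at -1.8 and 1.8. Stiff by friction (about 0.2 N m, that is 2 N at 100 mm from the axis), no spring: it stays where it is left.
- start_button (a joint): Travel of the start button (m): 0 up, 0.006 fully down. A spring returns it; fully down takes about 4 N.
- start_button_top (a point): Centre of the top of the start button: a round grey button 28 mm across in a black housing on top of the blower's housing, 95 mm from the pivot axis on the -x side. Pressed straight down.
- shoe: Pointe shoe on its wooden last, loose, sole down, about 195 mm long, 68 mm wide, 95 mm high, 0.4 kg: blunt round cream canvas toe box at its -x end, pink-beige satin behind, a wooden block rising at the heel (+x). Origin on the bench under the middle of the toe box. Shoe, jar and tub stand in any order ahead, left and right of the blower; the toe is turned roughly towards the robot.
- shoe_toe (a point): Middle of the shoe's toe box, 36 mm above the bench, 40 mm behind the blunt tip of the toe. The toe box is 68 mm wide here. Axes as shoe.
- jar: Round amber glass jar with a white cap, 64 mm in diameter, 100 mm high, loose. Origin at the centre of its underside.
- tub: Round white plastic tub with a wider lid, 96 mm across the lid, 66 mm high, loose. Origin at the centre of its underside.
- hammer: Hammer about 200 mm long lying on the bench to the left of the blower, loose, along its x axis.
Things that resemble listed ones, but are neither listed nor needed, are in the scene too. Leave any blue or green look-alike of the shoe alone.

How it is judged:
By the outcome, as a careful person would: the job done as asked, in the order asked, and still so for the second after the job is handed in, with the robot touching nothing.
It also fails if it takes over 54 s, if anything falls off the work surface, if the arm or the gripper's body presses on something with over 40 N, if the wrist force passes 120 N, or if a joint passes its speed limit or range.

### The arm

A 6-joint arm with a two-finger parallel gripper is mounted at the origin on the work surface. World frame = base frame: x ahead of the robot, y to its left, z up, the work surface at z = 0. Lengths are in m, angles in rad, forces in N, time in s.
With the tool pointing down it reaches from about 0.35 to 0.775 m from the base axis. Payload 7.3 kg.
Tool frame: the origin (TCP) lies between the finger pads; the fingertips stand 14 mm ahead of it and the grasp point (between the pads) lies 5 mm behind it; z points along the fingers, y is the line along which they close (so a half turn about z gives the same grasp; the last joint's range is limited). The gripper opens to 92 mm and grips with 3 to 60 N. Pads are 19 mm wide; open, the fingers measure 130 mm over their backs; the gripper's body (75 mm by 190 mm) begins 47 mm behind the grasp point.
Start: joints at [1.081, 0.342, 1.524, -0, 1.275, -0.146], TCP at [0.177, 0.494, 0.241] pointing down, gripper open.
Joint ranges: [-2.53, 2.53], [-0.77, 2.02], [0.04, 2.7], [-1, 4.14], [0.28, 2.66], [-3.11, 3.11]. Speed limits (rad/s): [2.57, 2.57, 3.14, 3.14, 3.14, 3.14].

### API

Orientations are given as [roll, pitch, yaw] about the fixed x, y, z axes, in that order (R = Rz(yaw) Ry(pitch) Rx(roll)).
In Python, from cell import robot, eyes gives the robot as it stands. The module is installed in compiled form; this text tells all that it offers.
- The arm moves only by the shell command python3 -m handwheel 'ROWS' [FORCE]. ROWS is JSON, one flat list of numbers, 5 for each row, row after row: the shift along the world's x, y, z in mm, then the turn about the world's z in rad, then the opening, from 0 (shut) to 1 (fully open). In form: [x, y, z, spin, jaw, x, y, z, spin, jaw, ...]. A call has 1 to 8 rows; each row shifts and turns the commanded pose from where the row before left it; what a row does not reach is not made up. A row lasts 1/10 s, in which the tool goes at most 50 mm and 8.59 degrees, less where a joint would pass 70% of its speed; a pose out of reach is approached as far as the arm can. A call with a gripper value outside its range is refused whole. The fingers move at their own pace and stop on an object; FORCE is the grip in N (left out, the last holds). Time passes only in rows, so rows that do not move let the fingers close. It gives the time, the measured TCP pose, the force, the opening and the grip force at its end, in the units of the state.
- robot.observe(): the state, without advancing time (a new reading comes with each control period).
- eyes.read_camera(name): name is "scene" or "top" or "wrist"; returns (picture, depth): 420x560x3 uint8, blue, green, red; 420x560 float32, m along the optical axis (not along the pixel's ray), 0 where there is no reading.
- eyes.calibration(name): a dict with "fx", "fy", "cx", "cy" (pixels), "dist_coeffs" ([k1, k2, p1, p2, k3] as OpenCV has them; the pictures are not rectified), "world_to_cam" (4x4, takes a point from world to camera coordinates). Camera axes: x right, y down, z forward; pixel columns grow to the right and rows downward; lengths in m; the calibration is good to about 2 mm. A picture is of the moment at which its call begins: read the wrist's pose just before it. calibration takes no time and is no camera call; for the wrist camera it gives the pose at the moment of the call.
- robot.hand_in(): hands the job in; it is judged then, once.
The state is a dict: "time": time; "qpos": joint angles; "qvel": joint speeds; "joint_efforts": joint torques, N m; "tool_pos": TCP position; "tool_rot": TCP orientation; "contact_force": force on the tool from outside, world axes, zero at the start; "torque": the same for the moment, N m; "opening": finger opening in m; "grip_force": force on a finger pad.
Only numpy, scipy, OpenCV 4.12 (cv2) and the standard library are available. Lean on these libraries where they do the work, as an engineer would, in place of code of your own. Each camera call takes 0.05 s, during which the arm holds its last target. There are 200 camera calls.

## Working session

There is one attempt and no reset: what is moved stays moved. The work goes in short steps, Python scripts to look and compute and a shell command to move; the robot and the scene stay as the last step left them, time stands still between calls to the robot, and variables do not carry over. Pictures are saved under pics/ and viewed, at most 10 in all, crops included, and the job is handed in when it is done.

```bash
mkdir -p pics; cat > h.py <<'E'
import numpy as np,cv2
from cell import robot,eyes
def grab(n):
    c=eyes.calibration(n);p,d=eyes.read_camera(n);return p,d,c
def pts(d,c):
    h,w=d.shape;u,v=np.meshgrid(np.arange(w),np.arange(h))
    K=np.array([[c['fx'],0,c['cx']],[0,c['fy'],c['cy']],[0,0,1.]])
    n=cv2.undistortPoints(np.stack([u,v],-1).reshape(-1,1,2).astype(np.float64),K,np.array(c['dist_coeffs'],float)).reshape(h,w,2)
    P=np.dstack([n*d[...,None],d]);T=np.linalg.inv(np.array(c['world_to_cam']))
    W=P@T[:3,:3].T+T[:3,3];W[d==0]=np.nan;return W
E
python3 - <<'E'
from h import *
for n in('top','scene'):
    p,d,c=grab(n);cv2.imwrite(f'pics/{n}0.png',p);np.savez(f'{n}0.npz',p=p,W=pts(d,c))
s=robot.observe();print(s['time'],s['tool_pos'],s['tool_rot'],s['contact_force'])
E
```

```text
0.1 [0.17677257 0.49397953 0.24010752] [-3.14021214e+00 -1.71153377e-04  2.79784405e+00] [ 0.30370883  0.48469002 -0.87269073]
```

View pics/top0.png

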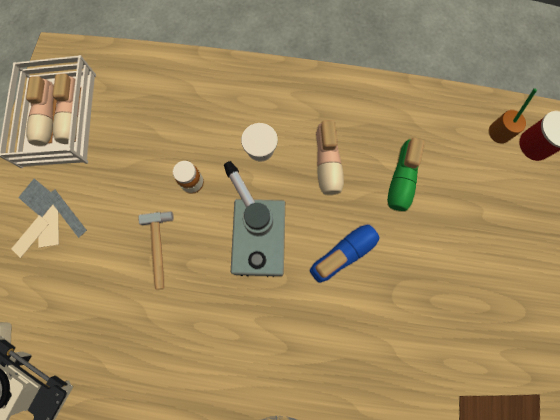

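View pics/scene0.png

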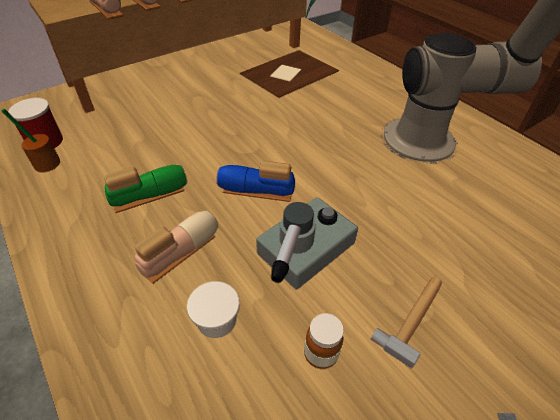

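Look-alikes in the top view: cream/pink shoe (329,158), green (405,175), blue (345,253), and a crated pair (40,110)/(63,108). I choose the loose cream-toed one at (329,158), with its toe near (331,183). The arm points up-left, with its nozzle at (231,169). Next I'll check a crop and measure.

```bash
python3 - <<'E'
from h import *
z=np.load('top0.npz');p,W=z['p'],z['W']
c=cv2.resize(p[110:290,200:440],None,fx=3.3,fy=3.3,interpolation=cv2.INTER_CUBIC);cv2.imwrite('pics/crop.png',c)
c=eyes.calibration('top');print({k:np.round(v,3).tolist() for k,v in c.items()})
def reg(u0,u1,v0,v1,z0,z1):
    w=W[v0:v1,u0:u1].reshape(-1,3);w=w[np.isfinite(w[:,0])];return w[(w[:,2]>z0)&(w[:,2]<z1)]
def rect(w):return cv2.minAreaRect((w[:,:2]*1000).astype(np.float32))
h=reg(225,292,195,285,.05,.068);print('housing',rect(h),len(h))
hub=reg(240,275,200,240,.135,.16);print('hub',cv2.minEnclosingCircle((hub[:,:2]*1000).astype(np.float32)),np.median(hub,0),len(hub))
b=reg(246,268,250,270,.063,.1);print('button',np.median(b,0),b[:,2].max(),len(b),rect(b))
arm=reg(220,252,155,208,.11,.16);print('arm',len(arm),rect(arm))
s=reg(310,350,115,200,.015,.12);print('shoe',len(s),rect(s),s.min(0),s.max(0))
t=reg(310,350,115,200,.01,.12)
for x in np.arange(s[:,0].min(),s[:,0].max(),.01):
    q=s[abs(s[:,0]-x)<.005];
    if len(q):print(round(x,3),np.round([q[:,1].min(),q[:,1].max(),q[:,2].max()],3))
for n,a in(('tub',(238,282,118,165)),('jar',(168,208,155,196)),('hammer',(130,180,205,295))):
    q=reg(*a,.012,.12);print(n,rect(q),q[:,2].max())
E
```

```text
{'fx': 384.665, 'fy': 384.665, 'cx': 280.311, 'cy': 208.145, 'dist_coeffs': [-0.098, 0.0, 0.0, 0.0, 0.0], 'world_to_cam': [[0.148, -0.989, 0.0, -0.007], [-0.963, -0.144, -0.229, 0.619], [0.226, 0.034, -0.973, 0.885], [0.0, 0.0, 0.0, 1.0]]}
housing ((538.0335693359375, 130.31187438964844), (188.18499755859375, 130.20753479003906), 7.443260192871094) 2780
hub ((579.5911865234375, 141.89454650878906), 40.39307403564453) [0.57282978 0.13590072 0.14602335] 589
button [0.47700269 0.12199715 0.07281188] 0.08484966892666845 245 ((477.6137390136719, 124.55228424072266), (39.75888442993164, 45.6314811706543), 24.609167098999023)
arm 506 ((639.4558715820312, 188.9967498779297), (128.12896728515625, 28.82571792602539), 35.95955276489258)
shoe 1614 ((772.89892578125, -21.947860717773438), (188.91326904296875, 66.56468200683594), 10.620024681091309) [ 0.67637192 -0.06623295  0.01765603] [0.86133269 0.02204951 0.09922787]
0.676 [-0.041 -0.015  0.056]
0.686 [-0.063 -0.008  0.064]
0.696 [-0.065 -0.004  0.069]
0.706 [-0.066 -0.002  0.069]
0.716 [-0.065  0.002  0.072]
0.726 [-0.064  0.003  0.071]
0.736 [-0.063  0.006  0.072]
0.746 [-0.058  0.008  0.072]
0.756 [-0.058  0.009  0.072]
0.766 [-0.054  0.01   0.069]
0.776 [-0.05   0.01   0.068]
0.786 [-0.05   0.011  0.095]
0.796 [-0.042  0.012  0.098]
0.806 [-0.042  0.014  0.098]
0.816 [-0.029  0.017  0.097]
0.826 [-0.037  0.018  0.099]
0.836 [-0.021  0.021  0.098]
0.846 [-0.028  0.022  0.097]
0.856 [-0.028  0.021  0.096]
tub ((789.4443359375, 168.7505340576172), (95.63427734375, 94.226318359375), 45.75811004638672) 0.07113604641697491
jar ((662.707275390625, 333.8621520996094), (60.15871810913086, 58.560272216796875), 10.921845436096191) 0.10411838697775522
hammer ((468.15252685546875, 388.7950439453125), (198.28895568847656, 86.8131103515625), 13.695069313049316) 0.03029566316223964
```

View pics/crop.png

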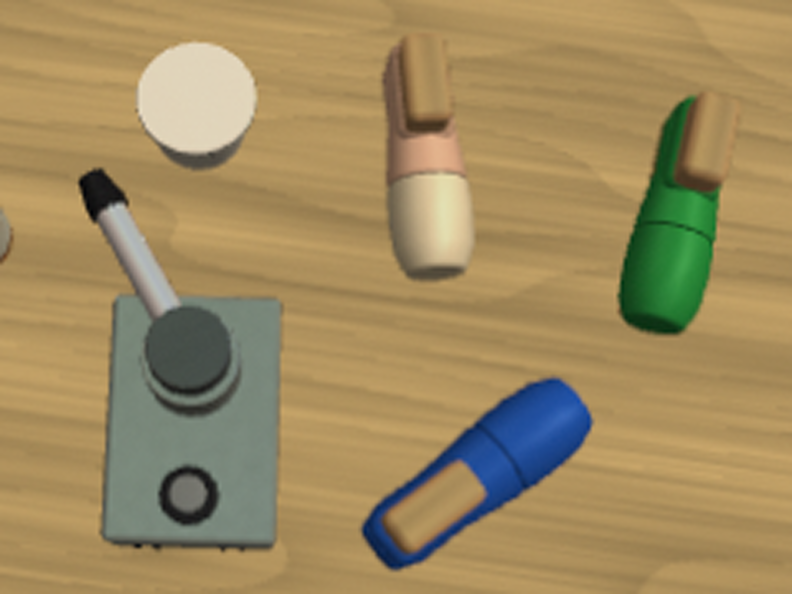

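The crop shows the cream toe centred near crop (433,228), which is the real shoe. Its neighbours are the green and blue ones. The button is at crop (188,493) and the hub at (188,350). I'll push clockwise from the arm's +y side.

```bash
python3 -m handwheel '[37,-22,0,-0.07,0,37,-22,0,-0.07,0,37,-22,0,-0.07,0,37,-22,0,-0.07,0,37,-22,0,-0.07,0,37,-22,0,-0.07,0,37,-22,0,-0.07,0,37,-22,0,-0.07,0]'
```

```text
time: 0.9
tool_pos: [0.4741, 0.3171, 0.2404]
tool_rot: [-3.141, -0.0, 2.235]
contact_force: [-0.1, 0.6, 0.1]
opening: 0.0326
grip_force: 0.0
```

```bash
python3 -m handwheel '[37,-22,0,0,0,37,-22,0,0,0,37,-22,0,0,0,36,-23,0,0,0,0,0,0,0,0]'
```

```text
time: 1.4
tool_pos: [0.6234, 0.2253, 0.2389]
tool_rot: [-3.14, 0.001, 2.233]
contact_force: [-0.6, -0.3, -1.1]
opening: 0.0003
grip_force: 0.0
```

```bash
python3 -m handwheel '[-5,7,-20,0,0,0,0,-35,0,0,0,0,-35,0,0,0,0,-28,0,0,0,0,0,0,0]'; python3 - <<'E'
from h import *
p,d,c=grab('top');W=pts(d,c);np.savez('t1.npz',p=p,W=W);p2,_,_=grab('scene')
cv2.imwrite('pics/a1.png',np.hstack([cv2.resize(p[110:290,160:400],(400,300)),cv2.resize(p2[150:390,180:500],(400,300))]))
E
```

```text
time: 1.9
tool_pos: [0.6116, 0.2361, 0.1179]
tool_rot: [-3.133, -0.004, 2.238]
contact_force: [-0.8, -0.1, -1.2]
opening: 0.0004
grip_force: 0.0
```

View pics/a1.png

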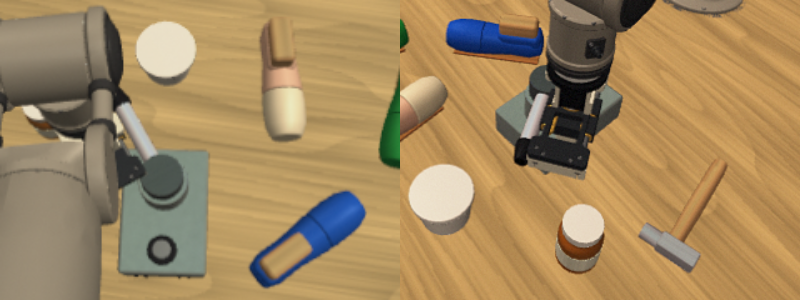

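The hand stands on the +y side of the tube, clear of the jar, tub and hammer. Next I'll sweep along the arc.

```bash
python3 -m handwheel '[8.5,-10.8,0,0,0,8.5,-10.8,0,0,0,10.5,-8.6,0,-0.1,0,9.3,-9.9,0,-0.14,0,7.8,-11.1,0,-0.14,0,6.2,-12.1,0,-0.14,0,4.4,-12.9,0,-0.14,0,0,0,0,0,0]'
```

```text
time: 2.8
tool_pos: [0.6716, 0.1576, 0.1239]
tool_rot: [3.139, 0.0, 1.574]
contact_force: [0.5, 0.9, 0.7]
opening: 0.0002
grip_force: 0.0
```

```bash
python3 -m handwheel '[1.5,-13,0,-0.13,0,0,-13,0,-0.13,0,-2,-13,0,-0.13,0,-4,-13,0,-0.13,0,-6,-12,0,-0.13,0,0,0,0,0,0]'; python3 - <<'E'
from h import *
p,d,c=grab('top');W=pts(d,c);np.savez('t2.npz',p=p,W=W);p2,d2,c2=grab('scene');np.savez('s2.npz',p=p2,W=pts(d2,c2))
cv2.imwrite('pics/a2.png',np.hstack([cv2.resize(p[110:290,160:400],(400,300)),cv2.resize(p2[130:370,140:460],(400,300))]))
E
```

```text
time: 3.4
tool_pos: [0.6605, 0.0945, 0.1241]
tool_rot: [3.139, -0.001, 0.928]
contact_force: [0.1, -0.5, 0.0]
opening: -0.0
grip_force: 0.0
```

View pics/a2.png

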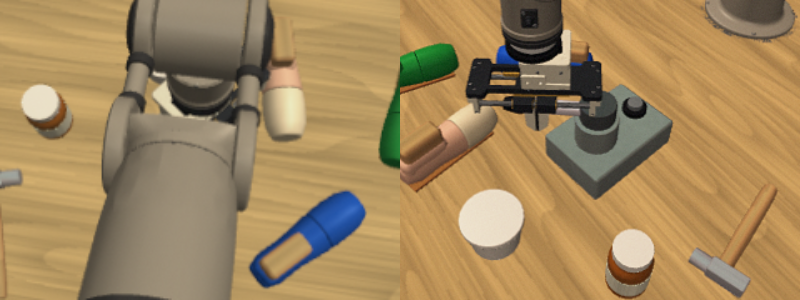

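The hand hides the arm in both views. I'll back off and look.

```bash
python3 -m handwheel '[12,16,0,0,0,8,10,20,0,0,0,0,45,0,0,-20,30,45,0,0,-35,35,10,0,0,-35,35,0,0,0,-35,35,0,0,0,-35,35,0,0,0]'; python3 -m handwheel '[-35,35,0,0,0,-35,35,0,0,0,-35,35,0,0,0,0,0,0,0,0]'
cat > m.py <<'E'
from h import *
import sys
p,d,c=grab('top');W=pts(d,c);p2,d2,c2=grab('scene');W2=pts(d2,c2)
cv2.imwrite('pics/%s.png'%sys.argv[1],np.hstack([cv2.resize(p[110:290,160:400],(400,300)),cv2.resize(p2[130:370,140:460],(400,300))]))
piv=np.array([.5727,.1348])
for n,w in(('top',W),('scene',W2)):
    w=w.reshape(-1,3);w=w[np.isfinite(w[:,0])];r=w[:,:2]-piv;R=np.hypot(*r.T)
    a=w[(w[:,2]>.122)&(w[:,2]<.15)&(R>.04)&(R<.155)];q=a[:,:2]-piv
    th=np.degrees(np.arctan2(q[:,1],q[:,0]));m=np.median(th);k=abs(th-m)<20;q=q[k]
    L=cv2.fitLine((q*1000).astype(np.float32),cv2.DIST_L2,0,.01,.01).ravel()
    print(n,len(q),'med ang',m,'line',np.degrees(np.arctan2(L[1],L[0])),'through',L[2:],'maxR',np.hypot(*q.T).max())
    hub=w[(w[:,2]>.14)&(R<.035)];print(' hub',hub.mean(0),len(hub))
    s=w[(w[:,2]>.012)&(w[:,2]<.12)&(w[:,0]>.655)&(w[:,0]<.88)&(w[:,1]>-.09)&(w[:,1]<.04)]
    print(' shoe',cv2.minAreaRect((s[:,:2]*1000).astype(np.float32)))
    for lo in(.03,.045):
        t=s[(s[:,2]>lo)];t=t[t[:,0]<.78];x=(t[:,0]-.714)*np.cos(.2)+(t[:,1]+.032)*np.sin(.2);y=-(t[:,0]-.714)*np.sin(.2)+(t[:,1]+.032)*np.cos(.2)
        print(' tip',np.percentile(x,1),[np.round(np.percentile(y[abs(x-g)<.006],[2,98]),4).tolist() for g in(-.02,-.01,0,.01,.02,.04)])
E
python3 m.py a3
```

```text
time: 4.3
tool_pos: [0.5209, 0.2895, 0.2371]
tool_rot: [3.141, -0.0, 0.933]
contact_force: [0.2, 0.1, 0.7]
opening: 0.0005
grip_force: 0.0
time: 4.7
tool_pos: [0.4128, 0.3972, 0.2371]
tool_rot: [-3.14, -0.0, 0.94]
contact_force: [-0.1, -0.4, 0.2]
opening: 0.0002
grip_force: 0.0
top 482 med ang -42.126800498136774 line -40.38603 through [ 70.385864 -63.229927] maxR 0.1499463215027563
 hub [0.57156415 0.13350464 0.14602353] 538
 shoe ((772.9774780273438, -21.462310791015625), (188.63328552246094, 66.47969055175781), 11.30351734161377)
 tip -0.03365163345291899 [[-0.0282, 0.0275], [-0.0314, 0.0302], [-0.0322, 0.0303], [-0.0333, 0.0316], [-0.0306, 0.0312], [-0.0313, 0.0315]]
 tip -0.03319195187585574 [[-0.0277, 0.0259], [-0.0313, 0.0276], [-0.0321, 0.0295], [-0.0322, 0.0298], [-0.0306, 0.0293], [-0.0297, 0.0273]]
scene 687 med ang -34.16829381589512 line -40.429314 through [ 77.49178  -53.791794] maxR 0.14873935751085368
 hub [0.57706707 0.14009189 0.14671031] 604
 shoe ((776.7224731445312, -9.79583740234375), (192.86813354492188, 57.36391067504883), 13.723349571228027)
 tip -0.028231574232078838 [[-0.0115, 0.0303], [-0.0159, 0.0332], [-0.0162, 0.0343], [-0.0171, 0.0354], [-0.0164, 0.0353], [-0.0154, 0.0354]]
 tip -0.02841376179397122 [[-0.0119, 0.0287], [-0.0166, 0.0317], [-0.0165, 0.0327], [-0.0174, 0.033], [-0.0168, 0.034], [-0.016, 0.0333]]
```

View pics/a3.png

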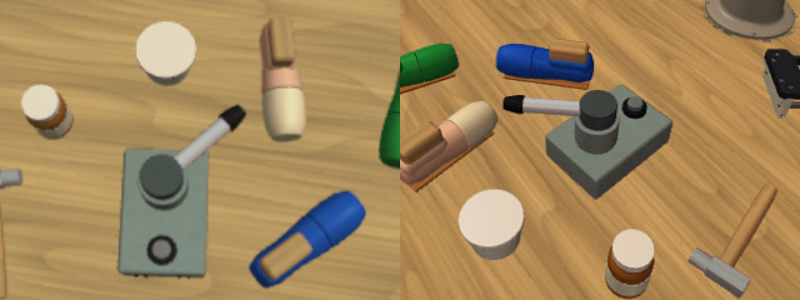

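Arm at about -41° world; the target is about -49.3°. I'll refine the arm angle with a cylinder fit.

```bash
cat > fit.py <<'E'
from h import *
from scipy.optimize import least_squares
W={n:pts(*grab(n)[1:]) for n in('top','scene')}
piv=np.array([.5727,.1348])
for n,w in W.items():
    w=w.reshape(-1,3);w=w[np.isfinite(w[:,0])]
    hub=w[(w[:,2]>.1445)&(w[:,2]<.15)&(np.hypot(*(w[:,:2]-piv).T)<.045)]
    hc,hr=cv2.minEnclosingCircle((hub[:,:2]*1000).astype(np.float32))
    h=w[(w[:,2]>.055)&(w[:,2]<.064)&(np.hypot(*(w[:,:2]-piv).T)<.16)]
    rc=cv2.minAreaRect((h[:,:2]*1000).astype(np.float32))
    r=w[:,:2]-piv;R=np.hypot(*r.T);k=(w[:,2]>.12)&(w[:,2]<.15)&(R>.045)&(R<.112);q=w[k];q=q-[*piv,0]
    def f(x):
        t=x[0];lat=-np.sin(t)*q[:,0]+np.cos(t)*q[:,1]-x[1];return (np.hypot(lat,q[:,2]-x[2])-.012)*1e3
    s=least_squares(f,[np.radians(-42),0,.13],loss='soft_l1').x
    s0=least_squares(lambda y:f([y[0],0,y[1]]),[np.radians(-42),.13],loss='soft_l1').x
    print(n,k.sum(),'hub',hc,hr,'housing',rc,'ang',np.degrees(s[0]),'lat',s[1],s[2],'| fixed',np.degrees(s0[0]),s0[1])
E
python3 fit.py
```

```text
top 287 hub (571.1619873046875, 134.74481201171875) 29.800029754638672 housing ((537.6376953125, 129.83673095703125), (187.0382537841797, 129.5269012451172), 7.073207855224609) ang -40.45565092750471 lat -0.000498998763903889 0.12961518365973707 | fixed -40.80278502231582 0.12961566760896187
scene 410 hub (574.6751098632812, 138.82225036621094) 30.74073600769043 housing ((540.0596313476562, 134.84588623046875), (189.93385314941406, 130.13002014160156), 6.776618003845215) ang -40.82597502202736 lat 0.0032540262366531473 0.13029494950619339 | fixed -38.534577105437734 0.130355069837149
```

```bash
python3 -m handwheel '[33,-37,0,-0.03,0,33,-37,0,-0.03,0,33,-37,0,-0.03,0,33,-37,0,-0.03,0,33,-37,0,-0.03,0,33,-37,0,-0.03,0,33,-37,0,-0.03,0,33,-37,0,-0.01,0]';  python3 -m handwheel '[0,0,-30,0,0,0,0,-40,0,0,0,0,-35,0,0,0,0,-8,0,0,0,0,0,0,0]'
```

```text
time: 5.7
tool_pos: [0.6832, 0.0928, 0.2365]
tool_rot: [3.141, 0.0, 0.705]
contact_force: [0.4, 1.1, -0.2]
opening: 0.0002
grip_force: 0.0
time: 6.2
tool_pos: [0.6814, 0.0954, 0.1225]
tool_rot: [-3.14, 0.002, 0.707]
contact_force: [-0.3, -0.5, 1.4]
opening: 0.0003
grip_force: 0.0
```

```bash
python3 -m handwheel '[-4,-2,0,0,0,-4,-2,0,0,0,-4,-2,0,0,0,-4,-2,0,0,0,-4,-2,0,0,0,-4,-2,0,0,0,-4,-2.5,0,0,0,0,0,0,0,0]'; python3 -m handwheel '[15,13,0,0,0,8,7,20,0,0,0,0,45,0,0,-20,20,45,0,0,-35,35,5,0,0,-35,35,0,0,0,-35,35,0,0,0,-35,35,0,0,0]'; python3 -m handwheel '[-35,35,0,0,0,-35,35,0,0,0,-35,35,0,0,0,0,0,0,0,0]'; python3 fit.py
```

```text
time: 7.0
tool_pos: [0.653, 0.0819, 0.1237]
tool_rot: [-3.141, 0.001, 0.708]
contact_force: [-0.2, 1.1, 0.3]
opening: 0.0002
grip_force: 0.0
time: 7.8
tool_pos: [0.5157, 0.2619, 0.2357]
tool_rot: [-3.141, 0.001, 0.707]
contact_force: [0.2, 0.2, -0.2]
opening: 0.0
grip_force: 0.0
time: 8.2
tool_pos: [0.408, 0.3694, 0.2359]
tool_rot: [-3.14, 0.002, 0.714]
contact_force: [0.2, -0.3, -0.1]
opening: 0.0005
grip_force: 0.0
top 295 hub (571.9883422851562, 134.20797729492188) 29.52025604248047 housing ((537.5732421875, 130.04971313476562), (186.75535583496094, 129.61244201660156), 7.054940700531006) ang -48.88216855142843 lat -0.00012337127623498613 0.1297036059497346 | fixed -48.96849446147884 0.12970447391371756
scene 398 hub (579.66015625, 134.1612548828125) 36.61819839477539 housing ((539.8497314453125, 135.1087188720703), (189.36724853515625, 130.5096435546875), 7.090804100036621) ang -48.979994689238296 lat 0.0031910246962758536 0.1303721125655052 | fixed -46.75004353795696 0.1304295615634337
```

Aim is -48.95° by both cameras. I'll check it with an overlay of the ray and the assumed toe geometry.

```bash
python3 - <<'E'
from h import *
out=[]
for n,(px,py),(tx,ty),(u0,v0,w,hh) in(('top',(.5722,.1345),(.7155,-.0319),(210,110,160,120)),('scene',(.5735,.137),(.7160,-.031),(120,160,200,150))):
    p,d,c=grab(n);S=5 if n=='top' else 4;
    K=np.array([[c['fx'],0,c['cx']],[0,c['fy'],c['cy']],[0,0,1.]]);T=np.array(c['world_to_cam']);rv=cv2.Rodrigues(T[:3,:3])[0]
    pr=lambda P:[tuple(int(x) for x in ((q-[u0,v0]+.5)*S)) for q in cv2.projectPoints(np.array(P,float),rv,T[:3,3],K,np.array(c['dist_coeffs']))[0].reshape(-1,2)]
    im=cv2.resize(p[v0:v0+hh,u0:u0+w],None,fx=S,fy=S,interpolation=cv2.INTER_CUBIC)
    a=np.radians(-48.95);e=np.array([np.cos(a),np.sin(a)]);s=.2;x=np.array([np.cos(s),np.sin(s)]);y=np.array([-x[1],x[0]]);t=np.array([tx,ty]);P0=np.array([px,py])
    for zz,col in((.13,(0,255,255)),(.036,(0,0,255))):
        L=pr([[*P0,zz],[*(P0+.26*e),zz]]);cv2.line(im,*L,col,1)
    for A,B in((t-.04*x,t+.155*x),(t-.034*y,t+.034*y),(t-.04*x-.034*y,t-.04*x+.034*y)):
        cv2.line(im,*pr([[*A,.036],[*B,.036]]),(255,0,0),1)
    out.append(cv2.resize(im,(800 if 0 else 400,300)) if 0 else im)
cv2.imwrite('pics/ov.png',out[0]);cv2.imwrite('pics/ov2.png',out[1])
E
```

```text
(no output)
```

View pics/ov.png

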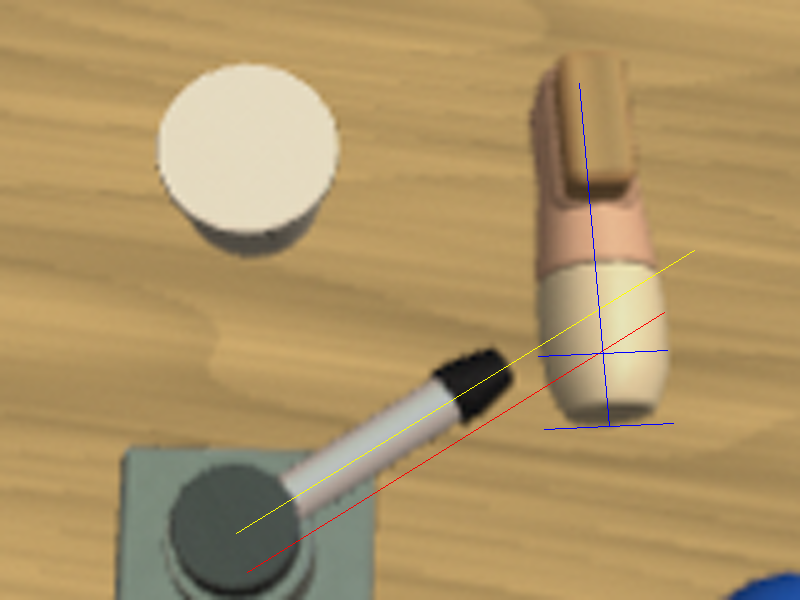

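View pics/ov2.png

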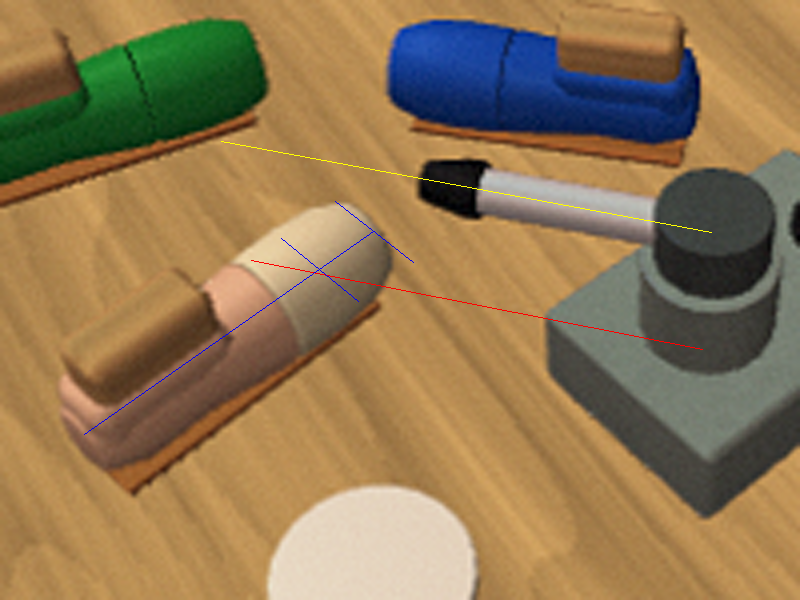

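The red ray passes through the toe cross in both views (top (603,352), scene (318,270)), so the aim is good. Next is the button's height profile.

```bash
python3 - <<'E'
from h import *
for n in('top','scene'):
    p,d,c=grab(n);w=pts(d,c);cc=np.array([.478,.1226]) 
    m=np.hypot(w[...,0]-cc[0],w[...,1]-cc[1])<.03
    g=p[m].mean(1);q=w[m];k=g>75
    for r0,r1 in((0,.006),(.006,.012),(.012,.016),(.016,.02),(.02,.024),(.024,.03)):
        R=np.hypot(*(q[:,:2]-cc).T);s=(R>=r0)&(R<r1)&np.isfinite(R);print(n,r0,s.sum(),np.round(np.percentile(q[s,2],[10,50,90])*1e3,1),'grey',np.round(g[s].mean()))
    t=q[(q[:,2]>.074)];print(n,'top pts',t.mean(0),len(t),t.min(0),t.max(0))
E
```

```text
top 0 19 [79.9 80.8 83.8] grey 117.0
top 0.006 59 [79.6 81.4 83.6] grey 115.0
top 0.012 58 [70.4 74.  80.8] grey 62.0
top 0.016 82 [68.4 70.9 73.1] grey 34.0
top 0.02 84 [57.6 60.4 71.3] grey 90.0
top 0.024 170 [57.6 59.6 61.8] grey 131.0
top top pts [0.47731536 0.12216988 0.08078112] 108 [0.46506129 0.10654545 0.07446923] [0.492491   0.13754283 0.08484242]
scene 0 17 [81.2 82.1 83.2] grey 102.0
scene 0.006 40 [81.  82.3 83.6] grey 102.0
scene 0.012 45 [72.5 80.8 82.6] grey 67.0
scene 0.016 77 [71.1 73.4 80.4] grey 38.0
scene 0.02 74 [59.8 69.6 73.1] grey 46.0
scene 0.024 160 [59.2 60.9 69.6] grey 87.0
scene top pts [0.48142395 0.1292577  0.08057734] 124 [0.46019946 0.11115912 0.07405382] [0.49559871 0.1434864  0.08389256]
```

```bash
python3 -m handwheel '[11.7,-41,0,-0.1,0,11.7,-41,0,-0.1,0,11.7,-41,0,-0.1,0,11.7,-41,0,-0.1,0,11.7,-41,0,-0.1,0,11.7,-41,0,-0.09,0,0,0,0,0,0]';  python3 -m handwheel '[0,0,-30,0,0,0,0,-40,0,0,0,0,-40,0,0,0,0,-18,0,0,0,0,0,0,0]'
```

```text
time: 9.2
tool_pos: [0.4847, 0.1145, 0.2359]
tool_rot: [3.14, -0.0, 0.108]
contact_force: [-0.3, 0.9, 0.0]
opening: 0.0002
grip_force: 0.0
time: 9.7
tool_pos: [0.4814, 0.1194, 0.1054]
tool_rot: [-3.141, 0.006, 0.117]
contact_force: [0.0, -0.7, -0.1]
opening: 0.0003
grip_force: 0.0
```

```bash
python3 -m handwheel '[-3,2.5,0,0,0,0,0,-6,0,0,0,0,-3,0,0,0,0,-2,0,0,0,0,-2,0,0,0,0,0,0,0]';  python3 -m handwheel '[0,0,-1.5,0,0,0,0,-1,0,0,0,0,0,0,0]'
```

```text
time: 10.3
tool_pos: [0.4803, 0.1226, 0.0952]
tool_rot: [3.142, -0.001, 0.118]
contact_force: [0.3, 0.0, 1.8]
opening: 0.0008
grip_force: 0.8
time: 10.6
tool_pos: [0.4803, 0.1226, 0.0926]
tool_rot: [3.142, -0.001, 0.118]
contact_force: [-0.8, 1.3, 3.0]
opening: 0.0006
grip_force: 1.4
```

```bash
python3 -m handwheel '[0,0,-1,0,0,0,0,-1,0,0,0,0,0,0,0]';  python3 -m handwheel '[0,0,-1,0,0,0,0,-0.5,0,0,0,0,0,0,0]';python3 -m handwheel '[0,0,-1,0,0,0,0,0,0,0]'
```

```text
time: 10.9
tool_pos: [0.4803, 0.1226, 0.0906]
tool_rot: [3.142, -0.001, 0.118]
contact_force: [0.9, 0.9, 2.6]
opening: 0.0007
grip_force: 1.8
time: 11.2
tool_pos: [0.4803, 0.1226, 0.0901]
tool_rot: [3.141, -0.001, 0.118]
contact_force: [-3.0, 0.6, 12.8]
opening: 0.0002
grip_force: 6.4
time: 11.4
tool_pos: [0.4804, 0.1226, 0.0899]
tool_rot: [3.141, -0.002, 0.118]
contact_force: [-5.0, -0.1, 21.6]
opening: 0.0004
grip_force: 10.4
```

The button has bottomed out: the force jumped to 22 N with the tip at 76 mm. Release and clear away.

```bash
python3 -m handwheel '[0,0,4,0,0,0,0,15,0,0,0,0,40,0,0,0,0,45,0,0,0,0,45,0,0,-12,41,0,0,0,-12,41,0,0,0,-12,41,0,0,0]'; python3 -m handwheel '[-12,41,0,0,0,-12,41,0,0,0,-12,41,0,0,0,0,0,0,0,0]'; python3 fit.py; python3 m.py fin; python3 - <<'E'
from h import *
p,d,c=grab('top');w=pts(d,c);m=np.hypot(w[...,0]-.478,w[...,1]-.1226)<.01;print('button z',np.nanmedian(w[m][:,2]))
E
```

```text
time: 12.2
tool_pos: [0.4433, 0.2464, 0.2369]
tool_rot: [3.141, 0.0, 0.116]
contact_force: [-0.7, 1.2, -0.1]
opening: 0.0002
grip_force: 0.0
time: 12.6
tool_pos: [0.4058, 0.3724, 0.2361]
tool_rot: [-3.141, 0.002, 0.123]
contact_force: [1.2, -0.2, 0.7]
opening: 0.0006
grip_force: 0.0
top 293 hub (571.9488525390625, 134.0548858642578) 29.583641052246094 housing ((537.6043090820312, 130.0943145751953), (187.1570587158203, 129.3367919921875), 7.182265281677246) ang -48.01802679723493 lat -0.0012988359813739805 0.12931721193179704 | fixed -48.910392056715146 0.1293228041800475
scene 399 hub (573.906494140625, 138.50149536132812) 30.44615364074707 housing ((539.4178466796875, 134.83700561523438), (192.7432403564453, 130.6783905029297), 6.569491863250732) ang -48.914488322791556 lat 0.003005133028310137 0.13045830245697462 | fixed -46.83716648091299 0.1304999713303842
top 487 med ang -50.42715796753337 line -48.410587 through [ 60.64718 -72.50968] maxR 0.15072326615237075
 hub [0.57148372 0.13373605 0.14615971] 535
 shoe ((773.3936767578125, -21.341964721679688), (189.2432403564453, 66.5805
[... 182 characters left out ...]
314660117081529 [[-0.0279, 0.0245], [-0.031, 0.0284], [-0.0323, 0.0282], [-0.0302, 0.0295], [-0.0302, 0.0295], [-0.0297, 0.0297]]
scene 654 med ang -42.30789997763456 line -48.52805 through [ 68.383316 -63.893   ] maxR 0.14833113302172105
 hub [0.57669644 0.14038354 0.14669451] 613
 shoe ((776.5689086914062, -9.074775695800781), (192.99822998046875, 57.16251754760742), 13.637103080749512)
 tip -0.028992444827580028 [[-0.0117, 0.0317], [-0.0155, 0.033], [-0.0165, 0.0345], [-0.0152, 0.0359], [-0.0138, 0.0356], [-0.0151, 0.035]]
 tip -0.02837472150920731 [[-0.0121, 0.0286], [-0.0168, 0.0316], [-0.0171, 0.0325], [-0.016, 0.0339], [-0.0144, 0.0342], [-0.0156, 0.0322]]
button z 0.08109997901290855
```

View pics/fin.png

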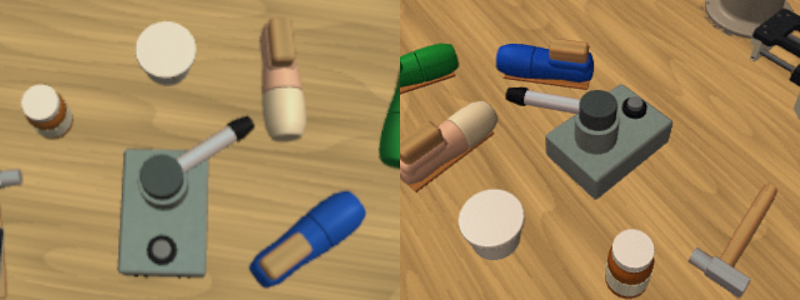

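The nozzle still aims at the toe, the button is back up, and the shoe, jar, tub and hammer haven't moved. The hand is clear, at z 0.236.

```bash
python3 -c "
from cell import robot
print(robot.hand_in())"
```

```text
the job is handed in; nothing more can be done
None
```

The job is handed in at about 13 s: the nozzle points at the middle of the toe box (about -48.9°, against an estimated -49.2°), the start button was then pressed fully down and released, and the hand is clear with nothing else moved.

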